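Rock the angle gauge on the domed stud to its preset mark and hold it

TASK

Pick up the angle gauge by its handle, carry it upright and stand it with the middle of its foot on top of the domed stud. Then, without lifting it off, rock the gauge sideways on the stud, pressing gently, until its swinging pointer settles in the gap of the preset brass fork, and finish while still holding it steady there on the stud, so that a colleague can clamp the mould-draining rack to the same angle. Do not let go at the end, and leave the chocolate tray, the squeeze bottle and the carton where they stand.

Things in the scene. Friction and masses are not known exactly. Their poses are not given: they have to be found in the camera images.
- gauge: Pendulum angle gauge, 0.35 to 0.6 kg, upright on the table at first: open aluminium frame in its own y-z plane, 130 mm wide (y), 212 mm tall, black square handle on top. Origin: middle of its foot's flat underside; z up, x normal to the frame (rocking axis). Foot 44 (x) by 130 (y) by 12 mm; posts 8 mm wide at y = -61 and 61 mm; crossbar 14 mm (x) by 130 mm (y), z = 146 to 158 mm.
- handle (a point): Centre of the gauge's black handle, 185 mm above the foot's underside; the handle is 24 by 24 mm, from z = 158 to 212 mm, with its faces square to the gauge's x and y.
- foot (a point): Middle of the flat underside of the gauge's foot (the gauge's origin).
- pointer (a joint): Angle of the dark steel pendulum pointer in the gauge's frame, rad. Pivot 140 mm above the foot's underside, tip 100 mm from the pivot; swings for about 2 s after a move. 0: gauge upright; positive: tip towards the gauge's +y. Once settled it equals the tilt of the gauge's top towards its own +y.
- fork (a joint): Angle of the preset brass fork on the white arc, about the same pivot and with the same sign as the pointer, rad; 0.2 to 0.4, held by friction, not to be touched. The pointer is on the mark when the two angles are equal, so the gauge's top must tilt by that angle towards its own +y.
- pointer_tip (a point): Tip of the pointer, 100 mm below the pivot (along the pointer).
- fork_gap (a point): Middle of the fork's 12 mm gap between two brass prongs, 100 mm from the pivot.
- stud: Fixed steel block: dark square base 90 by 90 by 16 mm, a worn stud 26 mm across in its middle. Origin: middle of the underside; z up. The stud ends in a dome of 14 mm radius centred 38 mm up (top at 52 mm); on its +x side a lower shoulder, a ball of 10 mm radius 12 mm off the axis, top at 46 mm. Up to 0.4 rad of tilt the gauge's flat foot bears on the dome alone.
- stud_top (a point): Highest point of the stud's dome, 52 mm above the table.
- tray: Bystander: clear tray with 3 by 4 brown chocolates on a dark card, 120 by 154 by 42 mm tall. Origin: middle of the underside.
- bottle: Bystander: white squeeze bottle with a pointed nozzle, 54 mm across, 135 mm tall. Origin: middle of the underside.
- carton: Bystander: small white carton, 90 by 70 by 60 mm tall. Origin: middle of the underside.
Not all that is in view belongs to the job. What is shaped like the gauge but blue, purple or red is not meant.

How it is judged (in metres and radians):
On the way, in this order (a step that is already met when the one before it is completed fails the run):
1. the held gauge stands upright (within 0.1 rad) with its foot on the stud (contact force between gauge and stud above 0.3 N and contact force between the fingers and gauge above 1 N and horizontal distance between foot and stud_top below 0.02 m and height (world z) of foot above 0.04 m and angle between gauge's own z axis and vertical below 0.1 rad), for 0.2 s.
2. the gauge is rocked on the stud and its pointer has settled in the fork's gap (contact force between gauge and stud above 0.3 N and contact force between the fingers and gauge above 1 N and horizontal distance between foot and stud_top below 0.02 m and height (world z) of foot above 0.04 m and distance between pointer_tip and fork_gap below 0.006 m and angle between gauge's own z axis and vertical above 0.12 rad and velocity of joint pointer between -0.25 and 0.25 rad/s and linear speed of gauge below 0.02 m/s), for 0.3 s.
At the end, for the whole second after the job is handed in: The fingers hold the gauge, the middle of its foot is within 20 mm (seen from above) of the stud's top and bears on the stud with more than 0.3 N, the pointer's tip is within 6 mm of the middle of the fork's gap and at rest (under 0.25 rad/s), and the gauge is still (under 20 mm/s) (all of step 2); the arm keeps its last pose, push and grip.
It fails at once if the gauge is tilted (over 0.2 rad) in the air, its foot more than 40 mm above the stud's height or so (above 90 mm), instead of on the stud (angle between gauge's own z axis and vertical above 0.2 rad and height (world z) of foot above 0.08 m).
It fails at once if a bystander is moved by more than 20 mm (distance of any of tray, bottle, carton from where it was at the start of the episode above 0.02 m).
It fails at once if the gauge is pressed on the stud with more than 45 N (contact force between gauge and stud above 45 N).
It fails at once if the gauge falls over (angle between gauge's own z axis and vertical above 0.9 rad).
It also fails if it takes over 58 s, if anything falls off the work surface, if the arm or the gripper's body presses on something with over 40 N, if the wrist force passes 120 N, or if a joint passes its speed limit or range.

ROBOT

A 6-joint arm with a two-finger parallel gripper is mounted at the origin on the work surface. World frame = base frame: x ahead of the robot, y to its left, z up, the work surface at z = 0. Lengths are in m, angles in degrees, forces in N, time in s.
With the tool pointing down it reaches from about 0.25 to 0.725 m from the base axis. Payload 9.7 kg.
Tool frame: the origin (TCP) lies at the very end of the fingers, on their centre line; the grasp point (between the pads) lies 19 mm behind it; z points along the fingers, y is the line along which they close (so a half turn about z gives the same grasp; the last joint's range is limited). The gripper opens to 85 mm and grips with 20 to 120 N. Pads are 22 mm wide; open, the fingers measure 114 mm over their backs; the gripper's body (76 mm by 85 mm) begins 54 mm behind the grasp point. The pads swing forward as they close: fully open they stand 13 mm farther back than shut.
Start: joints at [70.932, 4.979, 10.078, 95.1, 0, 90], TCP at [0.18, 0.52, 0.192] pointing down, gripper open.
Joint ranges: [-179.16, 179.16], [-48.56, 103.87], [-65.8, 70.77], [-126.05, 130.52], [-82.76, 87.17], [-180, 180]. Speed limits (degrees/s): [127.2, 127.2, 147.25, 180, 180, 180].

INTERFACE

Orientations are given as [roll, pitch, yaw] about the fixed x, y, z axes, in that order (R = Rz(yaw) Ry(pitch) Rx(roll)).
In Python, from workcell import telemetry, optics, workorder gives the robot as it stands.
- The arm moves only by the shell command python3 -m handwheel 'ROWS' [FORCE]. ROWS is JSON, a list of rows, each an object of numbers: "tx", "ty", "tz": the shift along the tool's x, y, z in m; "ax", "ay", "az": the turn, a rotation vector about the tool's x, y, z in degrees; "jaw": the gripper command: -1 is shut, 1 is fully open, values between are in proportion. A call has exactly 10 rows; each row shifts and turns the commanded pose from where the row before left it, along the tool's axes as they then stand; what a row does not reach is not made up. A row lasts 1/8 s, in which the tool goes at most 62.5 mm and 10.7 degrees, less where a joint would pass 70% of its speed; a pose out of reach is approached as far as the arm can. A call is refused whole if a number of a shift passes 0.0625 or a number of a turn 10.7, either way. A call with a gripper value outside its range is refused whole. The fingers move at their own pace and stop on an object; FORCE is the grip in N (left out, the last holds). Time passes only in rows, so rows that do not move let the fingers close, or fill a call up. It gives the time, the measured TCP pose, the force, the opening and the grip force at its end, in the units of the state.
- telemetry.get_obs(): the state, without advancing time (a new reading comes with each control period).
- optics.camera(name): name is "scene" or "top" or "wrist"; returns a dict with "color" (384x512x3 uint8, red, green, blue), "K" (3x3 intrinsics, pixels), "extrinsics" (4x4, takes a point from camera to world coordinates); the wrist camera has in their place "mount" (4x4, takes a point from camera to tool coordinates, whose origin is the TCP and whose axes are the flange's). Camera axes: x right, y down, z forward; pixel columns grow to the right and rows downward; lengths in m; the calibration is good to about 2 mm. A picture is of the moment at which its call begins: read the wrist's pose just before it. There is no depth.
- workorder.job_done(): hands the job in; it is judged then, once.
The state is a dict: "time": time; "q": joint angles; "qd": joint speeds; "joint_efforts": joint torques, N m; "ee_pos": TCP position; "tcp_rot": TCP orientation; "wrist_force": force on the tool from outside, world axes, zero at the start; "torque": the same for the moment, N m; "opening": finger opening in m; "grasp_force": force on a finger pad.
Only numpy, scipy, OpenCV 4.12 (cv2) and the standard library are available. Lean on these libraries where they do the work, as an engineer would, in place of code of your own. Each camera call takes 0.05 s, during which the arm holds its last target. There are 200 camera calls.

## Working session

There is one attempt and no reset: what is moved stays moved. The work goes in short steps, Python scripts to look and compute and a shell command to move; the robot and the scene stay as the last step left them, time stands still between calls to the robot, and variables do not carry over. Pictures are saved under pics/ and viewed, at most 10 in all, crops included, and the job is handed in when it is done.

```bash
ls; mkdir -p pics
cat > h.py <<'E'
import numpy as np, cv2
from scipy.spatial.transform import Rotation as R
from workcell import telemetry, optics, workorder
def ray(c,u,v,E=None):
    E=c["extrinsics"] if E is None else E
    d=np.linalg.inv(c["K"])@[u,v,1]; return np.array(E)[:3,3], np.array(E)[:3,:3]@d
def atz(c,u,v,z,E=None):
    o,d=ray(c,u,v,E); return o+d*(z-o[2])/d[2]
def toolT(o):
    T=np.eye(4);T[:3,:3]=R.from_euler('xyz',o["tcp_rot"],degrees=True).as_matrix();T[:3,3]=o["ee_pos"];return T
def proj(c,p,E=None):
    E=np.array(c["extrinsics"] if E is None else E); q=np.linalg.inv(E)@np.r_[p,1]; q=c["K"]@q[:3]; return q[:2]/q[2]
E
python3 - <<'E'
from h import *
import pickle
o=telemetry.get_obs();print({k:np.round(v,4).tolist() for k,v in o.items()})
d={n:optics.camera(n) for n in("scene","top")}
pickle.dump(d,open("c0.pkl","wb"))
for n in d:
    cv2.imwrite(f"pics/{n}0.png",cv2.resize(d[n]["color"][...,::-1],(800,600),interpolation=cv2.INTER_CUBIC)); print(n,d[n]["K"],d[n]["extrinsics"])
E
```

```text
pics
{'time': 0.0, 'q': [70.9326, 5.0121, 10.0353, 95.0986, -0.001, 90.0007], 'qd': [-0.0502, -0.0295, 0.0291, 0.0581, -0.0073, 0.0322], 'joint_efforts': [-0.0018, -52.0393, 46.4802, 0.0163, -0.0002, 0.0], 'ee_pos': [0.1796, 0.5196, 0.1911], 'tcp_rot': [-179.9245, 0.001, 160.9319], 'wrist_force': [0.572, 0.1561, -0.2057], 'torque': [0.0202, -0.0371, 0.0138], 'grasp_force': 0.0, 'opening': 0.085}
scene [[389.03709398   0.         250.569948  ]
 [  0.         389.03709398 186.28117669]
 [  0.           0.           1.        ]] [[ 0.31124713  0.49605489 -0.81058915  1.60730639]
 [ 0.95030047 -0.15585023  0.26951758 -0.32164389]
 [ 0.00736501 -0.85418982 -0.51990913  0.79852684]
 [ 0.          0.          0.          1.        ]]
top [[365.23258976   0.         254.57744476]
 [  0.         365.23258976 190.27434138]
 [  0.           0.           1.        ]] [[-0.02111425 -0.99837958  0.05284318  0.52360645]
 [-0.99957097  0.02000722 -0.02139132  0.02251631]
 [ 0.02029941 -0.05327217 -0.99837368  1.1697419 ]
 [ 0.          0.          0.          1.        ]]
```

View pics/top0.png

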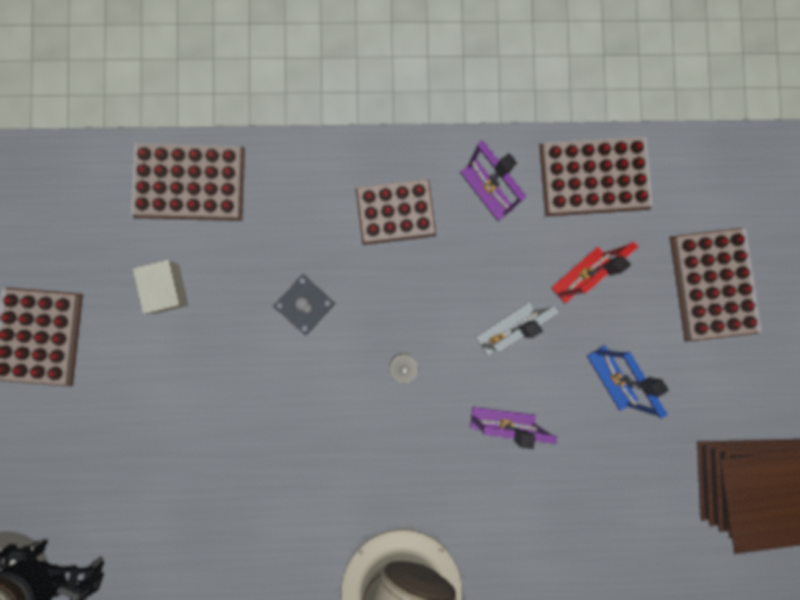

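View pics/scene0.png

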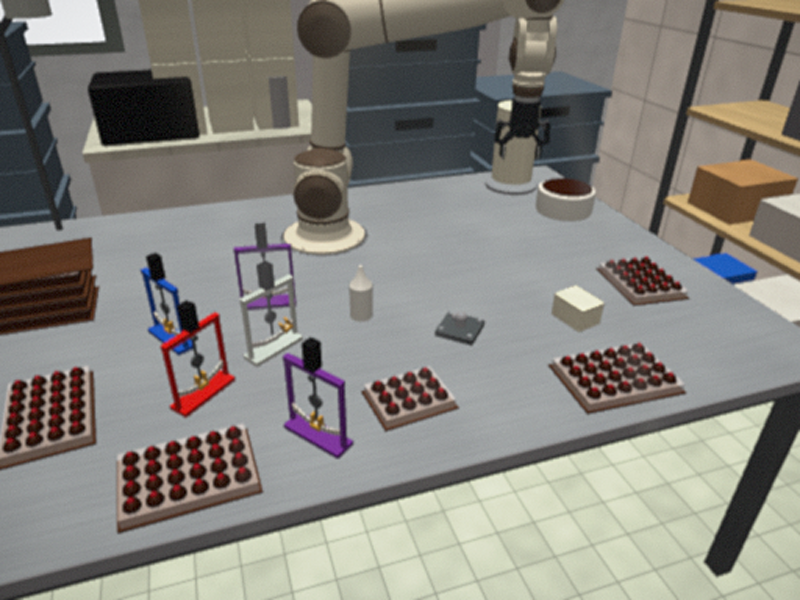

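The top view shows the grey gauge with its handle at about (531,328), the stud at (304,304) and the bottle at (404,368). The brass fork sits on the gauge's left side, so the gauge's +y points towards world +y. I'll zoom in for exact pixels.

Run:
```python
from h import *
import pickle
d=pickle.load(open("c0.pkl","rb"));t=d["top"]["color"][...,::-1];s=d["scene"]["color"][...,::-1]
f=lambda i,x,y,w,h,k:cv2.resize(i[y:y+h,x:x+w],(w*k,h*k),interpolation=cv2.INTER_CUBIC)
a=np.hstack([f(t,300,185,66,50,6),f(t,170,170,66,50,6)])
b=np.hstack([f(s,150,160,66,75,4)[:300],f(s,275,195,66,75,4),f(t,0,0,66,75,4)])
a=cv2.copyMakeBorder(a,0,0,0,0,cv2.BORDER_CONSTANT)
cv2.imwrite("pics/z.png",np.vstack([a,b]))
```

```text
(no output)
```

View pics/z.png

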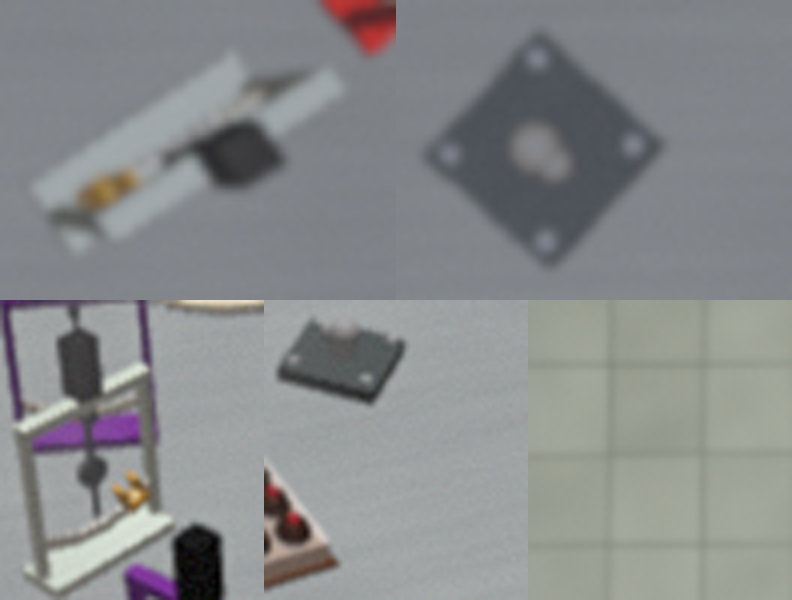

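```bash
cat > fit.py <<'E'
from h import *
import pickle
from scipy.optimize import least_squares
d=pickle.load(open("c0.pkl","rb"));T=d["top"];S=d["scene"]
tp=lambda u,v,ox,oy:(T,(ox+u/6-.5,oy+v/6-.5)); sp=lambda u,v:(S,(150+u/4-.5,160+(v-300)/4-.5))
w=lambda p,q:np.array([p[0]+np.cos(p[2])*q[0]-np.sin(p[2])*q[1],p[1]+np.sin(p[2])*q[0]+np.cos(p[2])*q[1],q[2]])
def fit(L,p0):
    f=lambda p:np.concatenate([proj(c,w(p,q))-uv for (c,uv),q in L])
    r=least_squares(f,p0,loss="soft_l1"); return r.x,np.round(f(r.x),1).reshape(-1,2)
t=lambda u,v:tp(u,v,300,185)
# gauge: y toward fork (image left)
G=[(t(32,188),(.022,.065,.012)),(t(235,50),(.022,-.065,.012)),(t(109,232),(0,.065,.158)),(t(332,79),(0,-.065,.158)),
 (sp(20,430),(0,-.065,.158)),(sp(147,368),(0,.065,.158)),(sp(172,522),(.022,.065,.012))]
o=atz(T,*t(190,150)[1],.1)
g,r=fit(G,[o[0],o[1],.4]);print("gauge",g,np.degrees(g[2]),r.tolist())
s=lambda u,v:tp(u-396,v,170,170)
B=[(s(540,30),(-.045,.045,.016)),(s(664,145),(-.045,-.045,.016)),(s(550,268),(.045,-.045,.016)),(s(424,153),(.045,.045,.016))]
o=atz(T,*s(545,150)[1],.02)
b,r=fit(B,[o[0],o[1],-.7]);print("stud",b,np.degrees(b[2]),r.tolist())
print("dome", proj(T,[b[0],b[1],.052]), s(535,145)[1], atz(T,*s(535,145)[1],.05), "shoulder",atz(T,*s(557,168)[1],.045))
uv=np.array(sp(131,492)[1])
for th in np.arange(.15,.46,.05): print(round(th,2),proj(S,w(g,(0,.1*np.sin(th),.14-.1*np.cos(th))))-uv)
for n,u in [("bottle",(404,368)),("redh",(618,264)),("redend",(635,245)),("redend2",(555,300))]: print(n,atz(T,u[0]/1.5625,u[1]/1.5625,.135 if n=="bottle" else .2))
E
python3 fit.py
```

```text
gauge [ 0.51722348 -0.22702415  0.56650849] 32.45854559247415 [[0.1, -0.1], [-0.1, 0.2], [0.0, 0.0], [1.3, -0.5], [0.2, -0.0], [-0.1, -0.6], [1.3, -0.5]]
stud [0.57570872 0.18821062 0.76493642] 43.82762817975211 [[0.6, 40.1], [0.3, 0.7], [-0.8, -40.0], [-0.2, -0.7]]
dome [192.54023477 193.82527924] (192.66666666666666, 193.66666666666666) [0.57627973 0.18811582 0.05      ] shoulder [0.56450402 0.17777514 0.045     ]
0.15 [-4.42046389  4.12909944]
0.2 [-3.33911409  3.27608921]
0.25 [-2.2797225   2.37366431]
0.3 [-1.24440384  1.42403557]
0.35 [-0.23520453  0.42946962]
0.4 [ 0.74589762 -0.60771536]
0.45 [ 1.69699364 -1.68515338]
bottle [ 0.4504171  -0.00818581  0.135     ]
redh [ 0.62472091 -0.37846075  0.2       ]
redend [ 0.65706909 -0.40939827  0.2       ]
redend2 [ 0.5649231  -0.26720649  0.2       ]
```

```bash
cat >> h.py <<'E'
def plan(pos,rpy,n):
    "identical rows (screw motion) from the measured pose to the target"
    from scipy.linalg import logm,expm
    T=np.eye(4);T[:3,:3]=R.from_euler('xyz',rpy,degrees=True).as_matrix();T[:3,3]=pos
    D=expm(np.real(logm(np.linalg.inv(toolT(telemetry.get_obs()))@T))/n)
    print(n,"rows t",np.round(D[:3,3],4),"a",np.round(R.from_matrix(D[:3,:3]).as_rotvec(degrees=True),2))
E
python3 -c "
from h import *
plan([.517,-.227,.30],[180,0,32.5],20)"
```

```text
20 rows t [-0.0494  0.0127 -0.0054] a [-0.    0.    6.42]
```

```bash
python3 -m handwheel '[{"tx":-0.0494,"ty":0.0127,"tz":-0.0108,"az":6.4},{"tx":-0.0494,"ty":0.0127,"tz":-0.0108,"az":6.4},{"tx":-0.0494,"ty":0.0127,"tz":-0.0108,"az":6.4},{"tx":-0.0494,"ty":0.0127,"tz":-0.0108,"az":6.4},{"tx":-0.0494,"ty":0.0127,"tz":-0.0108,"az":6.4},{"tx":-0.0494,"ty":0.0127,"tz":-0.0108,"az":6.4},{"tx":-0.0494,"ty":0.0127,"tz":-0.0108,"az":6.4},{"tx":-0.0494,"ty":0.0127,"tz":-0.0108,"az":6.4},{"tx":-0.0494,"ty":0.0127,"tz":-0.0108,"az":6.4},{"tx":-0.0494,"ty":0.0127,"tz":-0.0108,"az":6.4}]' && python3 -c "
from h import *
print(telemetry.get_obs()['q'])
plan([.517,-.227,.30],[180,0,32.5],10)"
```

```text
$[0]: bad value
```

```bash
python3 -m handwheel '[{"tx":-0.0494,"ty":0.0127,"tz":-0.0108,"ax":0,"ay":0,"az":6.4,"jaw":1},{"tx":-0.0494,"ty":0.0127,"tz":-0.0108,"ax":0,"ay":0,"az":6.4,"jaw":1},{"tx":-0.0494,"ty":0.0127,"tz":-0.0108,"ax":0,"ay":0,"az":6.4,"jaw":1},{"tx":-0.0494,"ty":0.0127,"tz":-0.0108,"ax":0,"ay":0,"az":6.4,"jaw":1},{"tx":-0.0494,"ty":0.0127,"tz":-0.0108,"ax":0,"ay":0,"az":6.4,"jaw":1},{"tx":-0.0494,"ty":0.0127,"tz":-0.0108,"ax":0,"ay":0,"az":6.4,"jaw":1},{"tx":-0.0494,"ty":0.0127,"tz":-0.0108,"ax":0,"ay":0,"az":6.4,"jaw":1},{"tx":-0.0494,"ty":0.0127,"tz":-0.0108,"ax":0,"ay":0,"az":6.4,"jaw":1},{"tx":-0.0494,"ty":0.0127,"tz":-0.0108,"ax":0,"ay":0,"az":6.4,"jaw":1},{"tx":-0.0494,"ty":0.0127,"tz":-0.0108,"ax":0,"ay":0,"az":6.4,"jaw":1}]' && python3 -c "
from h import *
print(telemetry.get_obs()['q'])
plan([.517,-.227,.30],[180,0,32.5],10)"
```

```text
time: 1.35
ee_pos: [0.5846, 0.2515, 0.2992]
tcp_rot: [-179.9, 0.0, 96.7]
wrist_force: [0.1, 0.6, 0.2]
opening: 0.0852
grasp_force: 0.0
[2.32778044e+01 2.34095345e+01 4.47600917e+01 1.11421279e+02
 2.52143395e-04 1.06554842e+02]
10 rows t [-0.0494  0.0124 -0.0001] a [-0.    0.01  6.42]
```

```bash
python3 -m handwheel '[{"tx":-0.0494,"ty":0.0124,"tz":0,"ax":0,"ay":0,"az":6.4,"jaw":1},{"tx":-0.0494,"ty":0.0124,"tz":0,"ax":0,"ay":0,"az":6.4,"jaw":1},{"tx":-0.0494,"ty":0.0124,"tz":0,"ax":0,"ay":0,"az":6.4,"jaw":1},{"tx":-0.0494,"ty":0.0124,"tz":0,"ax":0,"ay":0,"az":6.4,"jaw":1},{"tx":-0.0494,"ty":0.0124,"tz":0,"ax":0,"ay":0,"az":6.4,"jaw":1},{"tx":-0.0494,"ty":0.0124,"tz":0,"ax":0,"ay":0,"az":6.4,"jaw":1},{"tx":-0.0494,"ty":0.0124,"tz":0,"ax":0,"ay":0,"az":6.4,"jaw":1},{"tx":-0.0494,"ty":0.0124,"tz":0,"ax":0,"ay":0,"az":6.4,"jaw":1},{"tx":-0.0494,"ty":0.0124,"tz":0,"ax":0,"ay":0,"az":6.4,"jaw":1},{"tx":-0.0494,"ty":0.0124,"tz":0,"ax":0,"ay":0,"az":6.4,"jaw":1}]' && python3 -c "
from h import *
import pickle
print(telemetry.get_obs()['q'])
o=telemetry.get_obs();c=optics.camera('wrist');c['E']=toolT(o)@c['mount'];pickle.dump(c,open('w1.pkl','wb'))
print(np.array(c['mount']).round(3))
h=[proj(c,[.517,-.227,z],c['E']) for z in(.158,.212)];print(h)
cv2.imwrite('pics/w1.png',cv2.resize(c['color'][...,::-1],(800,600),interpolation=cv2.INTER_CUBIC))"
```

```text
time: 2.6
ee_pos: [0.5173, -0.2276, 0.299]
tcp_rot: [-180.0, 0.0, 32.7]
wrist_force: [0.6, -0.1, -0.2]
opening: 0.0854
grasp_force: 0.0
[-2.37421342e+01  1.15412333e+01  2.97278644e+01  1.08249542e+02
 -4.96380148e-03  1.23544610e+02]
[[-0.    -0.966 -0.257  0.066]
 [ 1.    -0.     0.001 -0.   ]
 [-0.001 -0.257  0.966 -0.182]
 [ 0.     0.     0.     1.   ]]
[array([257.5200712 , 175.47808343]), array([257.41257562, 187.88429664])]
```

View pics/w1.png

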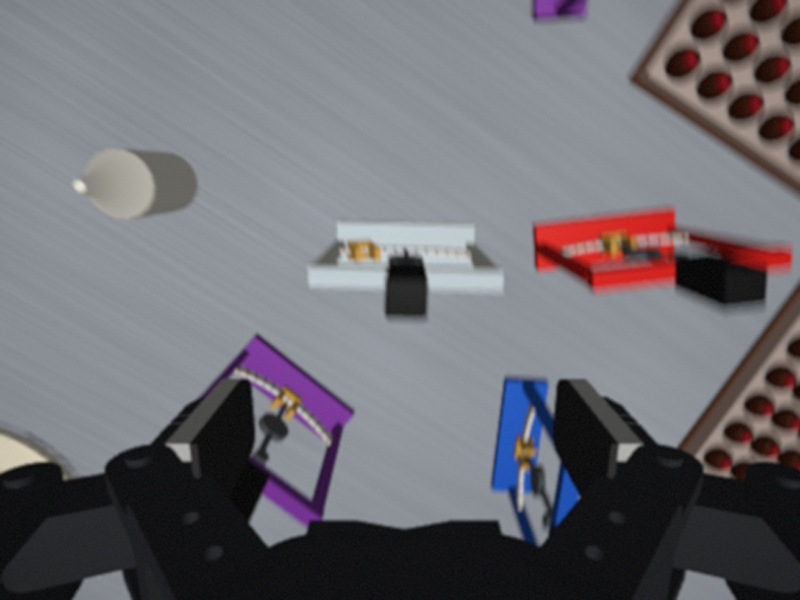

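The wrist view shows the handle's top at about (407,303) and the crossbar's middle at (405,279), with the crossbar turned about 1.2°. Now I'll compute the correction.

```bash
python3 -c "
from h import *
import pickle
c=pickle.load(open('w1.pkl','rb'));k=1.5625
f=lambda u,v,z:atz(c,(u+.5)/k-.5,(v+.5)/k-.5,z,c['E'])
for a in [(407,303,.212),(405,279,.158),(307,277,.158),(503,281,.158)]: print(f(*a).round(4))
p=(f(407,303,.212)+f(405,279,.158))/2;print(p)
plan([p[0],p[1],.168],[180,0,31.3],8)"
```

```text
[ 0.5139 -0.232   0.212 ]
[ 0.5153 -0.23    0.158 ]
[ 0.4814 -0.1747  0.158 ]
[ 0.5492 -0.2853  0.158 ]
[ 0.51460099 -0.23095552  0.185     ]
8 rows t [ 0.0001 -0.      0.0165] a [0.   0.02 0.12]
```

```bash
python3 -c "
from h import *
o=telemetry.get_obs();print(o['time'],o['ee_pos'],o['tcp_rot']); print(np.linalg.inv(toolT(o))@[.5146,-.2310,.168,1])"
```

```text
2.65 [ 0.51423142 -0.23135502  0.29990939] [1.79963927e+02 1.26362888e-01 3.22317195e+01]
[ 7.92045131e-04 -1.86776971e-04  1.31907874e-01  1.00000000e+00]
```

```bash
python3 -m handwheel '[{"tx":0.0008,"ty":0,"tz":0.01,"ax":0,"ay":0,"az":0.8,"jaw":1},{"tx":0,"ty":0,"tz":0.02,"ax":0,"ay":0,"az":0,"jaw":1},{"tx":0,"ty":0,"tz":0.02,"ax":0,"ay":0,"az":0,"jaw":1},{"tx":0,"ty":0,"tz":0.02,"ax":0,"ay":0,"az":0,"jaw":1},{"tx":0,"ty":0,"tz":0.02,"ax":0,"ay":0,"az":0,"jaw":1},{"tx":0,"ty":0,"tz":0.02,"ax":0,"ay":0,"az":0,"jaw":1},{"tx":0,"ty":0,"tz":0.02,"ax":0,"ay":0,"az":0,"jaw":1},{"tx":0,"ty":0,"tz":0.002,"ax":0,"ay":0,"az":0,"jaw":1},{"tx":0,"ty":0,"tz":0,"ax":0,"ay":0,"az":0,"jaw":1},{"tx":0,"ty":0,"tz":0,"ax":0,"ay":0,"az":0,"jaw":1}]' 60 && python3 -m handwheel '[{"tx":0,"ty":0,"tz":0,"ax":0,"ay":0,"az":0,"jaw":-0.2},{"tx":0,"ty":0,"tz":0,"ax":0,"ay":0,"az":0,"jaw":-0.2},{"tx":0,"ty":0,"tz":0,"ax":0,"ay":0,"az":0,"jaw":-0.2},{"tx":0,"ty":0,"tz":0,"ax":0,"ay":0,"az":0,"jaw":-1},{"tx":0,"ty":0,"tz":0,"ax":0,"ay":0,"az":0,"jaw":-1},{"tx":0,"ty":0,"tz":0,"ax":0,"ay":0,"az":0,"jaw":-1},{"tx":0,"ty":0,"tz":0,"ax":0,"ay":0,"az":0,"jaw":-1},{"tx":0,"ty":0,"tz":0,"ax":0,"ay":0,"az":0,"jaw":-1},{"tx":0,"ty":0,"tz":0,"ax":0,"ay":0,"az":0,"jaw":-1},{"tx":0,"ty":0,"tz":0,"ax":0,"ay":0,"az":0,"jaw":-1}]' 60
python3 -c "
from h import *
o=telemetry.get_obs();print(o['ee_pos'],o['tcp_rot'],o['wrist_force'],o['torque'])"
```

```text
time: 3.9
ee_pos: [0.5194, -0.2256, 0.1686]
tcp_rot: [179.9, -0.0, 32.2]
wrist_force: [-0.1, 0.2, -0.1]
opening: 0.0855
grasp_force: 0.0
time: 5.15
ee_pos: [0.5191, -0.2258, 0.1681]
tcp_rot: [180.0, -0.0, 32.1]
wrist_force: [1.9, -2.3, 4.9]
opening: 0.0214
grasp_force: 59.1
[ 0.51911693 -0.22582726  0.16813385] [ 1.79959394e+02 -2.02655231e-02  3.21333129e+01] [ 1.88678223 -2.31797541  4.8972061 ] [-0.43758223 -0.31057951 -0.04249426]
```

```bash
python3 -m handwheel '[{"tx":0,"ty":0,"tz":-0.005,"ax":0,"ay":0,"az":0,"jaw":-1},{"tx":0,"ty":0,"tz":-0.015,"ax":0,"ay":0,"az":0,"jaw":-1},{"tx":0,"ty":0,"tz":-0.025,"ax":0,"ay":0,"az":0,"jaw":-1},{"tx":0,"ty":0,"tz":-0.03,"ax":0,"ay":0,"az":0,"jaw":-1},{"tx":0,"ty":0,"tz":-0.03,"ax":0,"ay":0,"az":0,"jaw":-1},{"tx":0,"ty":0,"tz":-0.03,"ax":0,"ay":0,"az":0,"jaw":-1},{"tx":0,"ty":0,"tz":-0.025,"ax":0,"ay":0,"az":0,"jaw":-1},{"tx":0,"ty":0,"tz":-0.015,"ax":0,"ay":0,"az":0,"jaw":-1},{"tx":0,"ty":0,"tz":-0.005,"ax":0,"ay":0,"az":0,"jaw":-1},{"tx":0,"ty":0,"tz":0,"ax":0,"ay":0,"az":0,"jaw":-1}]' 60
python3 -c "
from h import *
plan([.5757,.1882,.349],[180,0,50],20)"
```

```text
time: 6.4
ee_pos: [0.519, -0.2257, 0.3477]
tcp_rot: [-180.0, 0.0, 32.1]
wrist_force: [-0.3, -0.6, -5.1]
opening: 0.0213
grasp_force: 59.1
20 rows t [ 0.0157 -0.0139 -0.0001] a [-0.    0.   -0.89]
```

```bash
python3 -m handwheel '[{"tx":0.005,"ty":-0.0045,"tz":0,"ax":0,"ay":0,"az":-0.3,"jaw":-1},{"tx":0.0105,"ty":-0.0094,"tz":0,"ax":0,"ay":0,"az":-0.6,"jaw":-1},{"tx":0.0157,"ty":-0.0139,"tz":0,"ax":0,"ay":0,"az":-0.9,"jaw":-1},{"tx":0.0157,"ty":-0.0139,"tz":0,"ax":0,"ay":0,"az":-0.9,"jaw":-1},{"tx":0.0157,"ty":-0.0139,"tz":0,"ax":0,"ay":0,"az":-0.9,"jaw":-1},{"tx":0.0157,"ty":-0.0139,"tz":0,"ax":0,"ay":0,"az":-0.9,"jaw":-1},{"tx":0.0157,"ty":-0.0139,"tz":0,"ax":0,"ay":0,"az":-0.9,"jaw":-1},{"tx":0.0157,"ty":-0.0139,"tz":0,"ax":0,"ay":0,"az":-0.9,"jaw":-1},{"tx":0.0157,"ty":-0.0139,"tz":0,"ax":0,"ay":0,"az":-0.9,"jaw":-1},{"tx":0.0157,"ty":-0.0139,"tz":0,"ax":0,"ay":0,"az":-0.9,"jaw":-1}]' 60 && python3 -m handwheel '[{"tx":0.0157,"ty":-0.0139,"tz":0,"ax":0,"ay":0,"az":-0.9,"jaw":-1},{"tx":0.0157,"ty":-0.0139,"tz":0,"ax":0,"ay":0,"az":-0.9,"jaw":-1},{"tx":0.0157,"ty":-0.0139,"tz":0,"ax":0,"ay":0,"az":-0.9,"jaw":-1},{"tx":0.0157,"ty":-0.0139,"tz":0,"ax":0,"ay":0,"az":-0.9,"jaw":-1},{"tx":0.0157,"ty":-0.0139,"tz":0,"ax":0,"ay":0,"az":-0.9,"jaw":-1},{"tx":0.0157,"ty":-0.0139,"tz":0,"ax":0,"ay":0,"az":-0.9,"jaw":-1},{"tx":0.0157,"ty":-0.0139,"tz":0,"ax":0,"ay":0,"az":-0.9,"jaw":-1},{"tx":0.0105,"ty":-0.0094,"tz":0,"ax":0,"ay":0,"az":-0.6,"jaw":-1},{"tx":0.005,"ty":-0.0045,"tz":0,"ax":0,"ay":0,"az":-0.3,"jaw":-1},{"tx":0,"ty":0,"tz":0,"ax":0,"ay":0,"az":0,"jaw":-1}]' 60
python3 -c "
from h import *
plan([.5757,.1882,.349],[180,0,50],4)"
```

```text
time: 7.65
ee_pos: [0.5605, -0.0404, 0.3478]
tcp_rot: [180.0, -0.0, 40.3]
wrist_force: [0.5, 0.6, -4.1]
opening: 0.0212
grasp_force: 59.1
time: 8.9
ee_pos: [0.575, 0.1252, 0.3478]
tcp_rot: [180.0, 0.0, 47.5]
wrist_force: [0.5, -0.7, -3.9]
opening: 0.0212
grasp_force: 59.1
4 rows t [ 0.0119 -0.0103 -0.0003] a [ 0.    0.   -0.64]
```

Finish the traverse, lower to a foot height of about 0.085, and look.

```bash
python3 -m handwheel '[{"tx":0.008,"ty":-0.007,"tz":0.005,"ax":0,"ay":0,"az":-0.5,"jaw":-1},{"tx":0.0119,"ty":-0.0103,"tz":0.01,"ax":0,"ay":0,"az":-0.6,"jaw":-1},{"tx":0.0119,"ty":-0.0103,"tz":0.014,"ax":0,"ay":0,"az":-0.6,"jaw":-1},{"tx":0.01,"ty":-0.0085,"tz":0.014,"ax":0,"ay":0,"az":-0.5,"jaw":-1},{"tx":0.0058,"ty":-0.005,"tz":0.014,"ax":0,"ay":0,"az":-0.3,"jaw":-1},{"tx":0,"ty":0,"tz":0.014,"ax":0,"ay":0,"az":0,"jaw":-1},{"tx":0,"ty":0,"tz":0.014,"ax":0,"ay":0,"az":0,"jaw":-1},{"tx":0,"ty":0,"tz":0.01,"ax":0,"ay":0,"az":0,"jaw":-1},{"tx":0,"ty":0,"tz":0.002,"ax":0,"ay":0,"az":0,"jaw":-1},{"tx":0,"ty":0,"tz":0,"ax":0,"ay":0,"az":0,"jaw":-1}]' 60
python3 - <<'E'
from h import *
import pickle
o=telemetry.get_obs();print(o['ee_pos'],o['tcp_rot'])
d={n:optics.camera(n) for n in("scene","top")};d["o"]=o
pickle.dump(d,open("c1.pkl","wb"))
T=toolT(o)
f=lambda n,x,y,w,h,k:cv2.resize(d[n]["color"][y:y+h,x:x+w,::-1],(w*k,h*k),interpolation=cv2.INTER_CUBIC)
p=proj(d["scene"],[o['ee_pos'][0],o['ee_pos'][1],.17]).astype(int);q=proj(d["top"],[o['ee_pos'][0],o['ee_pos'][1],.1]).astype(int)
print(p,q); x,y=p[0]-33,p[1]-50; X,Y=q-[33,50]
print("offs",x,y,X,Y)
cv2.imwrite("pics/z2.png",np.hstack([f("scene",x,y,66,100,6),f("top",X,Y,66,100,6)]))
E
```

```text
time: 10.15
ee_pos: [0.5758, 0.188, 0.251]
tcp_rot: [180.0, -0.0, 49.9]
wrist_force: [-0.5, -0.2, -4.0]
opening: 0.0214
grasp_force: 59.1
[0.57578081 0.18795297 0.25098926] [ 1.79992455e+02 -1.45263827e-02  4.99349866e+01]
[298 170] [190 193]
offs 265 120 157 143
```

View pics/z2.png

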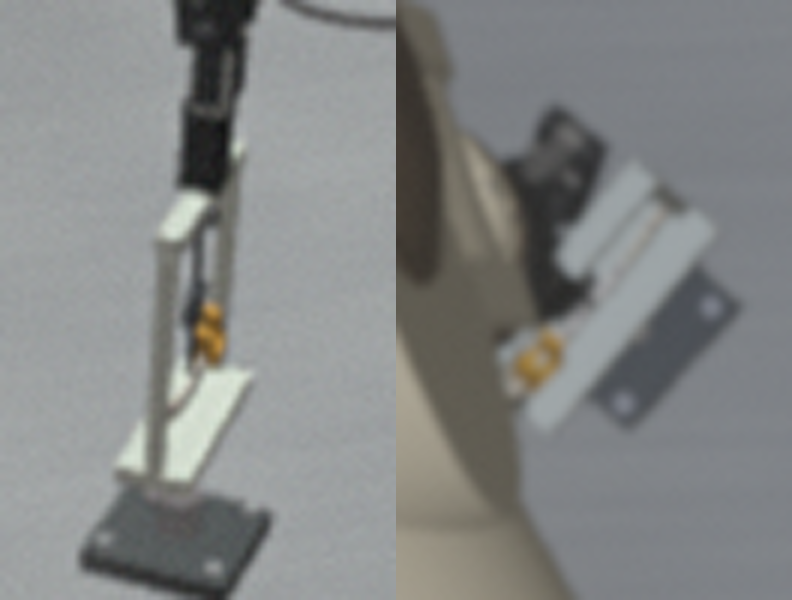

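Run:
```python
from h import *
import pickle
from scipy.optimize import least_squares
d=pickle.load(open("c1.pkl","rb"));Tc=d["top"];S=d["scene"];W=toolT(d["o"])
t=lambda u,v:(Tc,(157+(u-396)/6-.5,143+v/6-.5)); s=lambda u,v:(S,(265+u/6-.5,120+v/6-.5))
L=[(t(718,222),(-.022,-.065,.012)),(t(545,432),(-.022,.065,.012)),(s(115,472),(-.022,-.065,.012)),(s(192,480),(.022,-.065,.012)),(s(255,372),(.022,.065,.012)),(s(172,241),(0,-.065,.158))]
def P(p,q): 
    M=R.from_euler('xyz',[p[4],p[5],p[3]]).as_matrix(); return np.array(p[:3])+M@q
f=lambda p:np.r_[np.concatenate([proj(c,P(p,np.array(q)))-uv for (c,uv),q in L]),(np.array(p[4:])*20),(p[2]-.083)*500]
r=least_squares(f,[.576,.188,.083,.87,0,0],loss="soft_l1").x
print("foot",r[:3].round(4),"yaw,rx,ry deg",np.degrees(r[3:]).round(1));print(f(r).round(1))
print("tool frame foot",np.linalg.inv(W)@np.r_[r[:3],1])
o=telemetry.get_obs();c=optics.camera("wrist");c["E"]=toolT(o)@c["mount"];c["o"]=o;pickle.dump(c,open("w2.pkl","wb"))
for th in (.2,.3,.4): print(th,proj(c,P(r,np.array([0,.1*np.sin(th),.14-.1*np.cos(th)])),c["E"]))
print("K",c["K"][0,0])
x0,y0=156,100
cv2.imwrite("pics/w2.png",cv2.resize(c["color"][y0:y0+150,x0:x0+200,::-1],(800,600),interpolation=cv2.INTER_CUBIC))
```

```text
foot [0.5775 0.1869 0.0834] yaw,rx,ry deg [49.3  0.2 -0.4]
[ 0.6  0.8  0.9 -0.   0.7 -0.6  0.6  0.8  0.7  0.2 -0.  -0.   0.1 -0.2
  0.2]
tool frame foot [2.59381403e-04 1.91843843e-03 1.67583771e-01 1.00000000e+00]
0.2 [239.65152921 178.5860981 ]
0.3 [229.61588867 179.03510387]
0.4 [219.6162549  179.70926417]
K 319.32212280071786
```

View pics/w2.png

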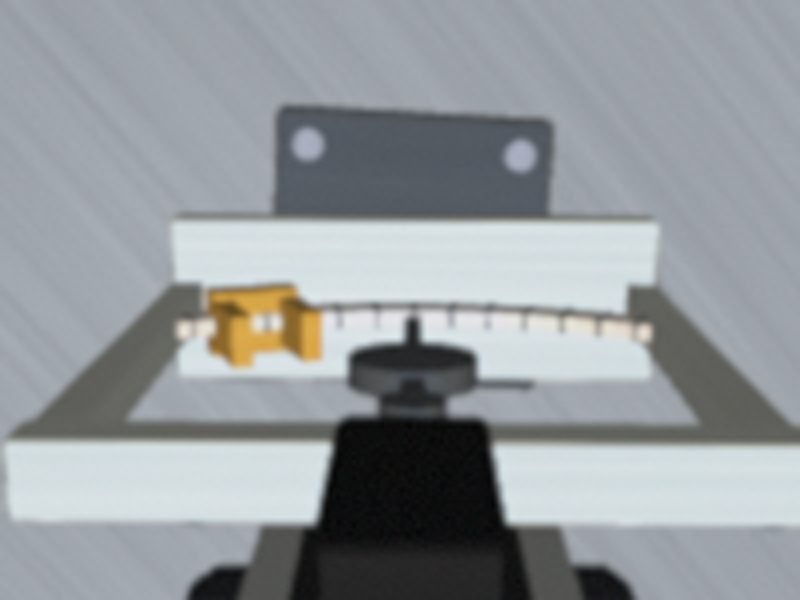

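The wrist view shows the fork gap at about (268,322) and the pointer tip at (413,330), which puts the fork at about 0.365 rad (20.9°). Lowering now.

```bash
python3 -m handwheel '[{"tx":0,"ty":-0.002,"tz":0.003,"ax":0,"ay":0,"az":0,"jaw":-1},{"tx":0,"ty":0,"tz":0.005,"ax":0,"ay":0,"az":0,"jaw":-1},{"tx":0,"ty":0,"tz":0.005,"ax":0,"ay":0,"az":0,"jaw":-1},{"tx":0,"ty":0,"tz":0.005,"ax":0,"ay":0,"az":0,"jaw":-1},{"tx":0,"ty":0,"tz":0.004,"ax":0,"ay":0,"az":0,"jaw":-1},{"tx":0,"ty":0,"tz":0.003,"ax":0,"ay":0,"az":0,"jaw":-1},{"tx":0,"ty":0,"tz":0.002,"ax":0,"ay":0,"az":0,"jaw":-1},{"tx":0,"ty":0,"tz":0.001,"ax":0,"ay":0,"az":0,"jaw":-1},{"tx":0,"ty":0,"tz":0.0005,"ax":0,"ay":0,"az":0,"jaw":-1},{"tx":0,"ty":0,"tz":0,"ax":0,"ay":0,"az":0,"jaw":-1}]' 60; python3 -m handwheel '[{"tx":0,"ty":0,"tz":0.0005,"ax":0,"ay":0,"az":0,"jaw":-1},{"tx":0,"ty":0,"tz":0.0005,"ax":0,"ay":0,"az":0,"jaw":-1},{"tx":0,"ty":0,"tz":0.0005,"ax":0,"ay":0,"az":0,"jaw":-1},{"tx":0,"ty":0,"tz":0,"ax":0,"ay":0,"az":0,"jaw":-1},{"tx":0,"ty":0,"tz":0,"ax":0,"ay":0,"az":0,"jaw":-1},{"tx":0,"ty":0,"tz":0,"ax":0,"ay":0,"az":0,"jaw":-1},{"tx":0,"ty":0,"tz":0,"ax":0,"ay":0,"az":0,"jaw":-1},{"tx":0,"ty":0,"tz":0,"ax":0,"ay":0,"az":0,"jaw":-1},{"tx":0,"ty":0,"tz":0,"ax":0,"ay":0,"az":0,"jaw":-1},{"tx":0,"ty":0,"tz":0,"ax":0,"ay":0,"az":0,"jaw":-1}]' 60
```

```text
time: 11.55
ee_pos: [0.5743, 0.1891, 0.2223]
tcp_rot: [180.0, -0.0, 49.9]
wrist_force: [0.4, -0.4, -3.2]
opening: 0.0214
grasp_force: 59.1
time: 12.8
ee_pos: [0.5743, 0.1891, 0.2208]
tcp_rot: [-180.0, 0.0, 49.9]
wrist_force: [-0.4, -0.9, -3.5]
opening: 0.0213
grasp_force: 59.1
```

```bash
python3 -m handwheel '[{"tx":0,"ty":0,"tz":0.0005,"ax":0,"ay":0,"az":0,"jaw":-1},{"tx":0,"ty":0,"tz":0,"ax":0,"ay":0,"az":0,"jaw":-1},{"tx":0,"ty":0,"tz":0.0005,"ax":0,"ay":0,"az":0,"jaw":-1},{"tx":0,"ty":0,"tz":0,"ax":0,"ay":0,"az":0,"jaw":-1},{"tx":0,"ty":0,"tz":0.0005,"ax":0,"ay":0,"az":0,"jaw":-1},{"tx":0,"ty":0,"tz":0,"ax":0,"ay":0,"az":0,"jaw":-1},{"tx":0,"ty":0,"tz":0,"ax":0,"ay":0,"az":0,"jaw":-1},{"tx":0,"ty":0,"tz":0,"ax":0,"ay":0,"az":0,"jaw":-1},{"tx":0,"ty":0,"tz":0,"ax":0,"ay":0,"az":0,"jaw":-1},{"tx":0,"ty":0,"tz":0,"ax":0,"ay":0,"az":0,"jaw":-1}]' 60
```

```text
time: 14.05
ee_pos: [0.5744, 0.1892, 0.2196]
tcp_rot: [180.0, -0.0, 49.9]
wrist_force: [0.3, 0.1, 3.2]
opening: 0.0215
grasp_force: 60.0
```

```bash
python3 -m handwheel '[{"tx":0,"ty":-0.0029,"tz":0.0001,"ax":-1,"ay":0,"az":0,"jaw":-1},{"tx":0,"ty":-0.0029,"tz":0.0001,"ax":-1,"ay":0,"az":0,"jaw":-1},{"tx":0,"ty":-0.0029,"tz":0.0001,"ax":-1,"ay":0,"az":0,"jaw":-1},{"tx":0,"ty":-0.0029,"tz":0.00005,"ax":-1,"ay":0,"az":0,"jaw":-1},{"tx":0,"ty":-0.0029,"tz":0.00005,"ax":-1,"ay":0,"az":0,"jaw":-1},{"tx":0,"ty":-0.0029,"tz":0.00005,"ax":-1,"ay":0,"az":0,"jaw":-1},{"tx":0,"ty":0,"tz":0,"ax":0,"ay":0,"az":0,"jaw":-1},{"tx":0,"ty":0,"tz":0,"ax":0,"ay":0,"az":0,"jaw":-1},{"tx":0,"ty":0,"tz":0,"ax":0,"ay":0,"az":0,"jaw":-1},{"tx":0,"ty":0,"tz":0,"ax":0,"ay":0,"az":0,"jaw":-1}]' 60
cat > chk.py <<'E'
from h import *
o=telemetry.get_obs();T=toolT(o)
print("foot",(T@[.0003,.002,.1676,1])[:3].round(4),"tilt deg",np.degrees(np.arccos(-T[2,2])).round(2),"F",o["wrist_force"].round(1),"M",o["torque"].round(2))
E
python3 chk.py
```

```text
time: 15.3
ee_pos: [0.5612, 0.2004, 0.2186]
tcp_rot: [174.0, -0.0, 49.9]
wrist_force: [-0.6, 0.4, 5.5]
opening: 0.0213
grasp_force: 60.4
foot [0.5764 0.1881 0.0521] tilt deg 6.0 F [-0.6  0.4  5.5] M [0.11 0.16 0.05]
```

```bash
python3 -m handwheel '[{"tx":0,"ty":-0.0029,"tz":0.00004,"ax":-1,"ay":0,"az":0,"jaw":-1},{"tx":0,"ty":-0.0029,"tz":0.00004,"ax":-1,"ay":0,"az":0,"jaw":-1},{"tx":0,"ty":-0.0029,"tz":0.00003,"ax":-1,"ay":0,"az":0,"jaw":-1},{"tx":0,"ty":-0.0029,"tz":0.00003,"ax":-1,"ay":0,"az":0,"jaw":-1},{"tx":0,"ty":-0.0029,"tz":0.00002,"ax":-1,"ay":0,"az":0,"jaw":-1},{"tx":0,"ty":-0.0029,"tz":0.00002,"ax":-1,"ay":0,"az":0,"jaw":-1},{"tx":0,"ty":-0.0029,"tz":0.00001,"ax":-1,"ay":0,"az":0,"jaw":-1},{"tx":0,"ty":0,"tz":0,"ax":0,"ay":0,"az":0,"jaw":-1},{"tx":0,"ty":0,"tz":0,"ax":0,"ay":0,"az":0,"jaw":-1},{"tx":0,"ty":0,"tz":0,"ax":0,"ay":0,"az":0,"jaw":-1}]' 60
python3 chk.py
```

```text
time: 16.55
ee_pos: [0.5458, 0.2134, 0.2153]
tcp_rot: [167.0, -0.1, 49.9]
wrist_force: [-1.8, 1.5, 7.4]
opening: 0.0213
grasp_force: 60.4
foot [0.5764 0.1882 0.0524] tilt deg 13.0 F [-1.8  1.5  7.4] M [0.24 0.25 0.02]
```

```bash
python3 -m handwheel '[{"tx":0,"ty":-0.0029,"tz":0,"ax":-1,"ay":0,"az":0,"jaw":-1},{"tx":0,"ty":-0.0029,"tz":0,"ax":-1,"ay":0,"az":0,"jaw":-1},{"tx":0,"ty":-0.0029,"tz":0,"ax":-1,"ay":0,"az":0,"jaw":-1},{"tx":0,"ty":-0.0029,"tz":0,"ax":-1,"ay":0,"az":0,"jaw":-1},{"tx":0,"ty":-0.0029,"tz":0,"ax":-1,"ay":0,"az":0,"jaw":-1},{"tx":0,"ty":-0.0029,"tz":0,"ax":-1,"ay":0,"az":0,"jaw":-1},{"tx":0,"ty":-0.0029,"tz":0,"ax":-1,"ay":0,"az":0,"jaw":-1},{"tx":0,"ty":-0.0026,"tz":0,"ax":-0.9,"ay":0,"az":0,"jaw":-1},{"tx":0,"ty":0,"tz":0,"ax":0,"ay":0,"az":0,"jaw":-1},{"tx":0,"ty":0,"tz":0,"ax":0,"ay":0,"az":0,"jaw":-1}]' 60
python3 chk.py
python3 -m handwheel '[{"tx":0,"ty":0,"tz":0,"ax":0,"ay":0,"az":0,"jaw":-1},{"tx":0,"ty":0,"tz":0,"ax":0,"ay":0,"az":0,"jaw":-1},{"tx":0,"ty":0,"tz":0,"ax":0,"ay":0,"az":0,"jaw":-1},{"tx":0,"ty":0,"tz":0,"ax":0,"ay":0,"az":0,"jaw":-1},{"tx":0,"ty":0,"tz":0,"ax":0,"ay":0,"az":0,"jaw":-1},{"tx":0,"ty":0,"tz":0,"ax":0,"ay":0,"az":0,"jaw":-1},{"tx":0,"ty":0,"tz":0,"ax":0,"ay":0,"az":0,"jaw":-1},{"tx":0,"ty":0,"tz":0,"ax":0,"ay":0,"az":0,"jaw":-1},{"tx":0,"ty":0,"tz":0,"ax":0,"ay":0,"az":0,"jaw":-1},{"tx":0,"ty":0,"tz":0,"ax":0,"ay":0,"az":0,"jaw":-1}]' 60
python3 -m handwheel '[{"tx":0,"ty":0,"tz":0,"ax":0,"ay":0,"az":0,"jaw":-1},{"tx":0,"ty":0,"tz":0,"ax":0,"ay":0,"az":0,"jaw":-1},{"tx":0,"ty":0,"tz":0,"ax":0,"ay":0,"az":0,"jaw":-1},{"tx":0,"ty":0,"tz":0,"ax":0,"ay":0,"az":0,"jaw":-1},{"tx":0,"ty":0,"tz":0,"ax":0,"ay":0,"az":0,"jaw":-1},{"tx":0,"ty":0,"tz":0,"ax":0,"ay":0,"az":0,"jaw":-1},{"tx":0,"ty":0,"tz":0,"ax":0,"ay":0,"az":0,"jaw":-1},{"tx":0,"ty":0,"tz":0,"ax":0,"ay":0,"az":0,"jaw":-1},{"tx":0,"ty":0,"tz":0,"ax":0,"ay":0,"az":0,"jaw":-1},{"tx":0,"ty":0,"tz":0,"ax":0,"ay":0,"az":0,"jaw":-1}]' 60
python3 - <<'E'
from h import *
exec(open("chk.py").read())
c=optics.camera("wrist");t=optics.camera("top");x0,y0=156,100
cv2.imwrite("pics/w3.png",cv2.resize(c["color"][y0:y0+150,x0:x0+200,::-1],(800,600),interpolation=cv2.INTER_CUBIC))
E
```

```text
time: 17.8
ee_pos: [0.5289, 0.2277, 0.209]
tcp_rot: [159.1, -0.1, 50.0]
wrist_force: [-2.5, 1.7, 7.2]
opening: 0.0215
grasp_force: 60.6
foot [0.5765 0.1885 0.0531] tilt deg 20.9 F [-2.5  1.7  7.2] M [ 0.29  0.39 -0.02]
time: 19.05
ee_pos: [0.529, 0.2276, 0.209]
tcp_rot: [159.1, -0.1, 49.9]
wrist_force: [-2.9, 2.8, 7.2]
opening: 0.0214
grasp_force: 60.6
time: 20.3
ee_pos: [0.529, 0.2277, 0.209]
tcp_rot: [159.1, -0.1, 50.0]
wrist_force: [-2.7, 1.7, 7.7]
opening: 0.0214
grasp_force: 60.6
foot [0.5765 0.1884 0.0531] tilt deg 20.89 F [-2.7  1.7  7.7] M [ 0.26  0.35 -0.  ]
```

View pics/w3.png

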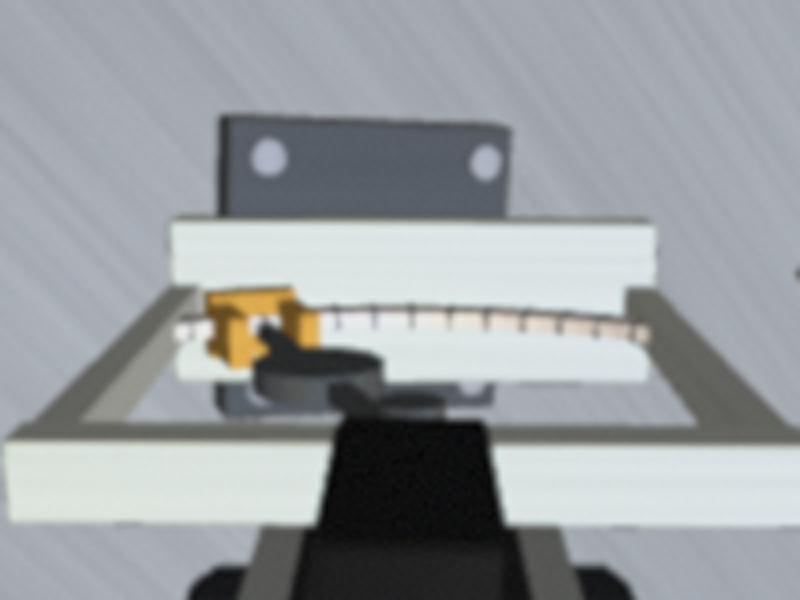

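The pointer tip, at about (263,328), sits in the fork gap centred at about (267,322). It is settled and held, with roughly 11 N on the stud, so I'm handing in.

```bash
python3 -c "
from workcell import workorder
print(workorder.job_done())"
```

```text
the job is handed in; nothing more can be done
None
```

I handed the job in with the gauge still gripped and standing on the stud at about 20.9° of tilt, its pointer settled in the fork's gap, pressing with roughly 11 N. The hand-in call returned no verdict, so I can't confirm the judged result.

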